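Lift a fresh plaster cast onto the drying rack with a spatula

ROBOT

A 7-joint arm with a two-finger parallel gripper is mounted at the origin on the work surface. World frame = base frame: x ahead of the robot, y to its left, z up, the work surface at z = 0. Lengths are in m, angles in rad, forces in N, time in s.
With the tool pointing down it reaches from about 0.425 to 0.975 m from the base axis. Payload 16.7 kg.
Tool frame: the origin (TCP) lies on the centre line of the jaws, within the pads' length; the fingertips stand 11 mm ahead of it and the grasp point (between the pads) lies 8 mm behind it (ctrl.tcp_to_tips is the distance from the TCP to the fingertips, in m); x points along the fingers, y is the direction in which the jaws open and shut, and the axes are right-handed (so a half turn about x gives the same grasp; the last joint's range is limited). The gripper opens to 85 mm and grips with 20 to 120 N. Pads are 22 mm wide; open, the fingers measure 114 mm over their backs; the gripper's body (76 mm by 85 mm) begins 54 mm behind the grasp point. The pads swing forward as they close: fully open they stand 13 mm farther back than shut.
Start: joints at [-1.258, 0.426, 0.074, 1.606, -0.034, 1.111, -0.067], TCP at [0.301, 0.604, 0.242] pointing down, gripper open.
Joint ranges: [-2.85, 2.85], [-0.5, 2.14], [-1.23, 1.37], [0.21, 2.46], [-1.02, 4.16], [0.16, 2.05], [-2.73, 2.73]. Speed limits (rad/s): [1.89, 1.89, 2.39, 2.39, 3.01, 3.01, 3.01].

INTERFACE

Orientations are given as a unit quaternion [x, y, z, w].
In Python, from workcell import ctrl, imaging gives the robot as it stands. The module is installed in compiled form; this text tells all that it offers.
- The arm moves only by the tool jog_arm, never from a script. Its argument "commands" is a list that holds one entry, the list of rows, each a list of 5 numbers: the opening, from 0 (shut) to 1 (fully open), then the shift along the tool's x, y, z in mm, then the turn about the tool's x in rad. A call has 1 to 20 rows; each row shifts and turns the commanded pose from where the row before left it, along the tool's axes as they then stand; what a row does not reach is not made up. A row lasts 1/12 s, in which the tool goes at most 41.7 mm and 7.16 degrees, less where a joint would pass 70% of its speed; a pose out of reach is approached as far as the arm can. A call with a gripper value outside its range is refused whole. The fingers move at their own pace and stop on an object; the grip force is fixed at half the most. Time passes only in rows, so rows that do not move let the fingers close. It gives the time, the measured TCP pose, the force and the opening at its end, in the units of the state.
- ctrl.read_state(): the state, without advancing time (a new reading comes with each control period).
- imaging.read_camera(name): name is "scene" or "side" or "wrist"; returns a dict with "color" (480x640x3 uint8, red, green, blue), "fx", "fy", "cx", "cy" (pixels), "dist" ([k1, k2, p1, p2, k3] as OpenCV has them; the pictures are not rectified), "position" and "attitude" of the camera in the world; the wrist camera has in their place "tool_from_camera" (4x4, takes a point from camera to tool coordinates, whose origin is the TCP and whose axes are the tool frame's). Camera axes: x right, y up, looking along -z (the intrinsics and any distortion apply to the point x, -y, -z); pixel columns grow to the right and rows downward; lengths in m; the calibration is good to about 2 mm. A picture is of the moment at which its call begins: read the wrist's pose just before it. There is no depth.
- ctrl.sign_off(): hands the job in, once; it reports no verdict.
The state is a dict: "time_s": time; "q": joint angles; "qd": joint speeds; "tau": joint torques, N m; "position": TCP position; "orientation": TCP orientation; "contact_force": force on the tool from outside, world axes, zero at the start; "moment": the same for the moment, N m; "opening": finger opening in m.
Only numpy, scipy, OpenCV 4.12 (cv2) and the standard library are available. Lean on these libraries where they do the work, as an engineer would, in place of code of your own. Each camera call takes 0.05 s, during which the arm holds its last target. There are 200 camera calls.

TASK

Slide the steel spatula gently under the round plaster cast in the casting tray, lift it out and set it down level, in the middle of the two rails of the drying rack, without dropping it. The plaster is still tender: only the spatula may handle it, without force, never the gripper or arm. Then lay the spatula down flat, clear of the rack and the cast; leave the moulds, jar, brush, plug and cup where they are.

Things in the scene. Friction and masses are not known exactly. Their poses are not given: they have to be found in the camera images.
- spatula: offset steel spatula, 260 mm long, 240 g, lying on its blade. Blade 110 (x) x 62 x 3 mm; origin at the centre of the blade's underside, +x to its front edge, z up. A 9 mm neck rises from x = -50 mm to a level red-brown wooden handle 125 x 18 (y) x 26 mm, axis at z = 55 mm, from x = -80 to -205 mm. Balance point near x = -30 mm.
- spatula_grip (a point): good place to grip: in the handle's middle, at x = -100, z = 55 mm of the spatula; pinch across the 18 mm
- spatula_tip (a point): middle of the blade's front lower edge, x = +55 mm, z = 0 of the spatula
- cast: round cream plaster cast with a flower relief (4 mm high), 120 mm across, 16 mm thick, about 180 g (varies), loose in the tray. Origin at the centre of its underside. Its lower edge is bevelled: flat underside 102 mm across, then rising 4.5 mm over the outer 9 mm, so a blade can get under, but the cast slides when pushed.
- board: fixed pale wooden casting tray 300 (x) x 200 (y) mm outside, floor 12 mm thick, rim 12 mm wide and 8 mm above the floor all round; origin at the centre of its underside. Towards its +x end an aluminium stop bar is fixed across the floor, 14 mm high; the bar's near face lies anywhere from x = 60 to 126 mm (not measured: feel or see it). The cast slides until it meets the bar.
- rack: fixed wooden drying rack 150 (x) x 112 (y) x 60 mm high: a base plate 8 mm thick and two upright rails along x, each 14 mm thick, with an 84 mm gap between them, wide enough for the blade to sink between them; open above and at both x ends. Origin at the centre of its underside on the table.
- rack_top (a point): midway between the rails, level with their tops (z = 60 mm of the rack); the cast's origin belongs here
- mould_square: dark square wooden mould with a round hollow, 150 x 150 x 40 mm, bystander; origin under its centre
- mould_paddle: red-brown wooden paddle mould, 265 x 100 x 32 mm, bystander; handle to its -x
- mould_bar: dark wooden bar mould with three hollows, 280 (x) x 80 x 34 mm, bystander; origin under its centre
- jar: amber jar with a brass lid, 68 mm across, 90 mm high, bystander; origin under its centre
- brush: flat brush lying along its x, 200 mm long, bystander; origin under its middle
- plug: dark round wooden stamp, 80 mm across, 30 mm high, bystander; origin under its centre
- pencil_cup: blue ceramic cup, 76 mm across, 100 mm high, bystander; origin under its centre
There are look-alikes about, which are no part of the job. What is shaped like the cast but pink is not meant.

How it is judged:
On the way, in this order (a step that is already met when the one before it is completed fails the run):
1. the cast is carried on the spatula, at least 25 mm above the tray's floor (height (world z) of cast above 0.037 m and contact force between spatula and cast above 0.3 N and contact force between cast and board below 0.05 N), for 0.3 s.
2. the cast lies on the rack's rails, off the spatula (distance between cast and rack_top below 0.025 m and angle between cast's own z axis and vertical below 0.06 rad and contact force between cast and rack above 0.5 N and contact force between spatula and cast below 0.05 N), for 0.2 s.
At the end, for the whole second after the job is handed in: The cast rests on both rails, its centre within 25 mm of the rack's middle, underside within 5 mm of the rail tops, tilted under 0.06 rad, relief up. The spatula lies at rest on its blade (blade below 30 mm, tilt under 0.2 rad) on table or tray, touching neither cast nor rack (horizontal distance between cast and rack_top below 0.025 m and z of cast in the frame of rack_top between -0.005 and 0.005 m and angle between cast's own z axis and vertical below 0.06 rad and contact force between cast and rack above 0.5 N and linear speed of each of cast, spatula below 0.02 m/s and height (world z) of spatula below 0.03 m and angle between spatula's own z axis and vertical below 0.2 rad and contact force between spatula and cast below 0.05 N and contact force between spatula and rack below 0.05 N).
It fails at once if the spatula presses on the cast with more than 25 N (contact force between spatula and cast above 25 N).
It fails at once if the gripper or arm touches the cast (more than 0.3 N) (contact force between any of the fingers, the arm and cast above 0.3 N).
It fails at once if the cast is dropped: moving faster than 0.5 m/s with no spatula under it (linear speed of cast above 0.5 m/s and contact force between spatula and cast below 0.01 N).
It fails at once if a bystander is moved by more than 30 mm (distance of any of mould_square, mould_paddle, mould_bar, jar, brush, plug, pencil_cup from where it was at the start of the episode above 0.03 m).
It also fails if it takes over 72 s, if anything falls off the work surface, if the arm or the gripper's body presses on something with over 40 N, if the wrist force passes 120 N, or if a joint passes its speed limit or range.

## Working session

There is one attempt and no reset: what is moved stays moved. The work goes in short steps, Python scripts to look and compute and a tool call to move; the robot and the scene stay as the last step left them, time stands still between calls to the robot, and variables do not carry over. Pictures are saved under pics/ and viewed, about 8 in all and at most 12, crops included, and the job is handed in when it is done.

Besides the shell and the picture viewer there is one more tool, called after "Call:" as a command line: name --argument value ..., lists and objects as JSON in quotes. jog_arm: Moves the arm, as the interface text tells. Its arguments: {"type":"object","properties":{"commands":{"type":"array","items":{"type":"array","items":{"type":"array","items":{"type":"number"}}}}},"required":["commands"]}

```bash
mkdir -p pics; cat > h.py <<'E'
import numpy as np, cv2
from scipy.spatial.transform import Rotation as R
from workcell import ctrl, imaging
def cam(n):
    s=ctrl.read_state(); c=imaging.read_camera(n)
    if n=="wrist":
        T=np.eye(4);T[:3,:3]=R.from_quat(s["orientation"]).as_matrix();T[:3,3]=s["position"]
        c["T"]=T@np.array(c["tool_from_camera"])
    else:
        a=np.array(c["attitude"],float);T=np.eye(4)
        T[:3,:3]=a if a.shape==(3,3) else R.from_quat(a).as_matrix();T[:3,3]=c["position"];c["T"]=T
    c["K"]=np.array([[c["fx"],0,c["cx"]],[0,c["fy"],c["cy"]],[0,0,1.]]);c["D"]=np.array(c["dist"],float)
    return c
def save(c,f): cv2.imwrite("pics/"+f,cv2.cvtColor(c["color"],cv2.COLOR_RGB2BGR))
def p2w(c,px,z):
    p=cv2.undistortPoints(np.array(px,float).reshape(-1,1,2),c["K"],c["D"]).reshape(-1,2)
    d=np.c_[p[:,0],-p[:,1],-np.ones(len(p))]@c["T"][:3,:3].T;o=c["T"][:3,3]
    return o+d*((np.asarray(z)-o[2])/d[:,2])[:,None]
def w2p(c,P):
    P=(np.atleast_2d(P)-c["T"][:3,3])@c["T"][:3,:3];P=P*[1,-1,-1]
    return cv2.projectPoints(P,np.zeros(3),np.zeros(3),c["K"],c["D"])[0].reshape(-1,2)
E
python3 - <<'E'
from h import *
import pickle
for n in("scene","side"):
    c=cam(n);save(c,n+".png");pickle.dump(c,open(n+".pkl","wb"));print(n,c["position"],c["attitude"],c["fx"],c["D"])
c=cam("wrist");print(c["tool_from_camera"])
s=ctrl.read_state();print(s,R.from_quat(s["orientation"]).as_matrix().round(3),ctrl.tcp_to_tips)
E
```

```text
scene [1.1191317  0.19993093 0.96912814] [0.17620037 0.24160848 0.77921132 0.55082529] 468.31470670620956 [-0.04374203  0.          0.          0.          0.        ]
side [ 0.12055297 -0.90979444  0.76699829] [ 0.44886872 -0.10496898 -0.17986049  0.86899286] 443.06956578125363 [-0.00385114  0.          0.          0.          0.        ]
[[ 1.72845686e-04  2.97097893e-01 -9.54847010e-01 -1.32184605e-01]
 [ 9.99999747e-01 -7.10653292e-04 -4.00985222e-05 -4.29061011e-04]
 [-6.90478357e-04 -9.54846761e-01 -2.97097941e-01 -7.51577721e-02]
 [ 0.00000000e+00  0.00000000e+00  0.00000000e+00  1.00000000e+00]]
{'time_s': 0.15, 'q': array([-1.25752474,  0.42659561,  0.07390135,  1.60644642, -0.03410333,
        1.11081407, -0.06707762]), 'qd': array([ 2.18158400e-03, -2.87178701e-03,  1.50663707e-03, -1.83971713e-03,
       -1.80762574e-03, -8.66488652e-04, -5.63859157e-05]), 'tau': array([ 5.76409424e-03, -9.50317526e+01,  3.76490280e+00, -4.63762236e+01,
        1.94517832e-02,  7.91235769e-03, -6.01058582e-05]), 'position': array([0.30124818, 0.60370888, 0.24177396]), 'orientation': array([ 0.16182566,  0.6883112 , -0.16252674,  0.68820434]), 'contact_force': array([-0.37708055,  0.94565038, -0.50991072]), 'moment': array([-0.04769028, -0.04395416, -0.00438881]), 'opening': 0.08552619647301213} [[-0.     0.446  0.895]
 [-0.001  0.895 -0.446]
 [-1.    -0.001  0.   ]] 0.011
```

View pics/scene.png

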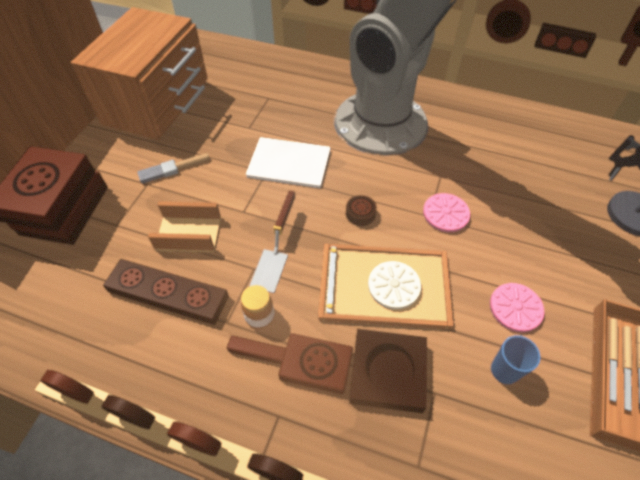

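View pics/side.png

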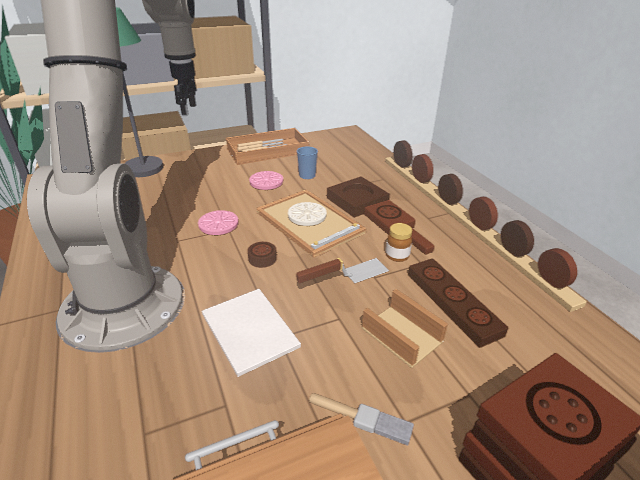

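The pictures show these, as scene pixel / side pixel:
- **Spatula:** handle (285,207), blade (268,270) / handle (320,270), blade (366,270).
- **Tray:** centre (387,287), stop bar (332,280).
- **Cast:** the cream disc at (395,285) / (307,213).
- **Look-alikes:** pink discs at (447,212) and (517,307), and the brush at (165,170), which is spatula-like.
- **Rack:** (187,228).

I choose the cream disc and the steel spatula. Next are close crops.

```bash
python3 - <<'E'
import pickle,cv2
for n,(x,y,w,h,k) in dict(scene=(140,180,320,160,2.5),side=(250,180,200,200,3)).items():
    im=pickle.load(open(n+".pkl","rb"))["color"][y:y+h,x:x+w,::-1]
    im=cv2.resize(im,None,fx=k,fy=k,interpolation=cv2.INTER_CUBIC);cv2.imwrite(f"pics/{n}_c.png",im)
E
```

```text
(no output)
```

View pics/scene_c.png

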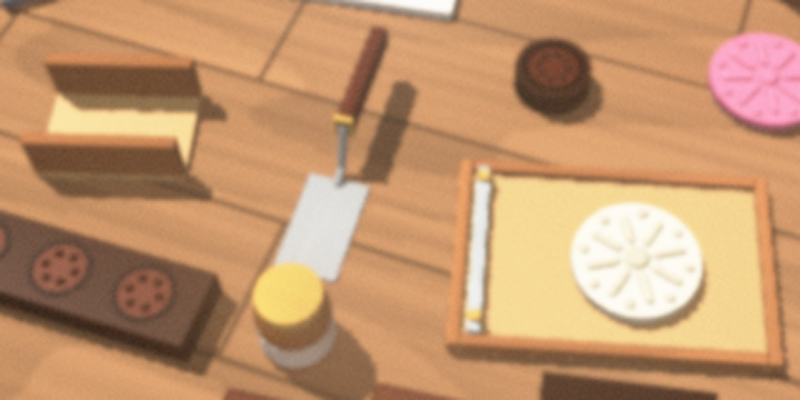

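View pics/side_c.png

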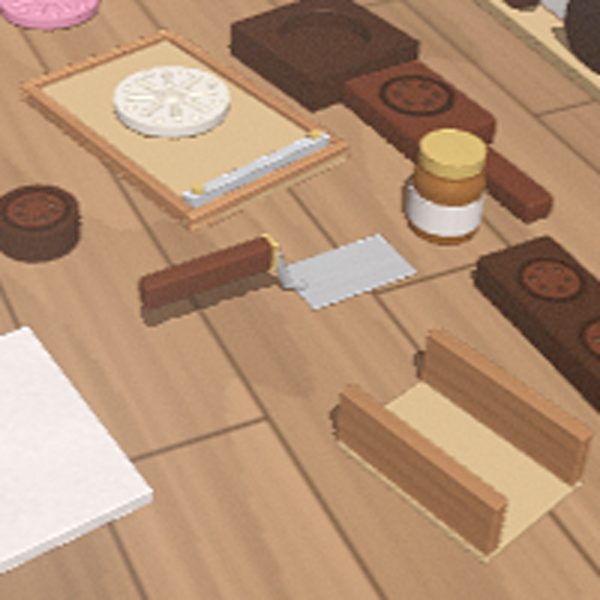

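```bash
cat > fit.py <<'E'
from h import *
import pickle
from scipy.optimize import least_squares
C={n:pickle.load(open(n+".pkl","rb")) for n in("scene","side")}
S=lambda p:np.array(p)/2.5+[140,180]
D=lambda p:np.array(p)/3+[250,180]
def fit(name,sc,si,g):
    # lists of (local xyz mm, crop px)
    def r(q):
        out=[]
        M=np.array([[np.cos(q[2]),-np.sin(q[2]),0],[np.sin(q[2]),np.cos(q[2]),0],[0,0,1]])
        for c,l,f in((C["scene"],sc,S),(C["side"],si,D)):
            if l: out.append((w2p(c,np.array([a for a,_ in l])/1000@M.T+[q[0],q[1],0])-f([b for _,b in l])).ravel())
        return np.concatenate(out)
    a=least_squares(r,g,loss="soft_l1");print(name,a.x.round(4),"res",r(a.x).round(1))
    return a.x
if __name__=="__main__":
    t=fit("tray",[((150,100,20),(464,162)),((150,-100,20),(450,347)),((-150,100,20),(766,180)),((-150,-100,20),(783,362))][:4] if 0 else
      [((150,-100,20),(464,162)),((150,100,20),(450,347)),((-150,-100,20),(766,180)),((-150,100,20),(783,362))],
      [((150,-100,20),(193,216)),((150,100,20),(347,148)),((-150,-100,20),(25,88)),((-150,100,20),(165,32))],[.6,0.05,-1.6])
    c=fit("cast",[((0,0,30),(637,260))],[((0,0,30),(172,99))],[.6,.1,0])
    s=fit("spat",[((-55,31,3),(369,185)),((-55,-31,3),(310,173)),((55,31,3),(335,280)),((-205,0,62),(378,33)),((-80,0,62),(343,121))],
      [((-55,31,3),(287,285)),((-55,-31,3),(313,308)),((55,31,3),(377,235)),((55,-31,3),(416,272)),((-205,0,55),(146,290)),((-80,0,60),(272,248))],[.6,-.1,0])
    k=fit("rack",[((75,-49,60),(25,138)),((-75,-49,60),(178,142)),((75,49,60),(48,59)),((-75,49,60),(198,65))] ,
      [((75,49,60),(497,508)),((-75,49,60),(347,389)),((75,-49,60),(585,438)),((-75,-49,60),(437,332))],[.5,-.3,-1.6]) if 0 else \
      fit("rack",[((75,49,60),(25,138)),((-75,49,60),(178,142)),((75,-49,60),(48,59)),((-75,-49,60),(198,65))] ,
      [((75,-49,60),(497,508)),((-75,-49,60),(347,389)),((75,49,60),(585,438)),((-75,49,60),(437,332))],[.5,-.3,-1.6])
    for n,p,f in(("scene",[(470,335),(484,172)],S),("side",[(190,200),(325,138)],D)): 
        w=p2w(C[n],f(p),.026); d=w[:,:2]-t[:2]; print("bar",n,w.round(3),(d@[np.cos(t[2]),np.sin(t[2])]).round(3))
    for n,pts in(("jar",[(289,295)]),("plug",[(552,68)])): print(n,p2w(C["scene"],S(pts),.09 if n=="jar" else .03).round(3))
    print("jar side",p2w(C["side"],D([(452,150)]),.09).round(3))
    print("moulds",p2w(C["scene"],S([(218,275),(5,212),(375,378),(545,378),(715,393)]),.035).round(3))
E
python3 fit.py
```

```text
tray [ 0.5585  0.1633 -1.2929] res [-1.7 -0.7 -1.5 -0.4 -0.1 -1.3  1.   1.2  0.  -0.4  0.4 -2.7 -2.7 -2.4
  0.2 -2.5]
cast [0.5599 0.1835 0.    ] res [-0.3 -0.2 -0.1 -2.5]
spat [ 0.6089 -0.1138  0.0855] res [-0.6  0.2 -0.9 -0.3 -0.8  0.4  0.2 -2.  -0.9  1.1 -3.6 -6.1 -0.2 -0.3
  0.1 -1.   0.  -0.8 -2.   1.   0.  -1.3]
rack [ 0.5759 -0.3479 -1.2885] res [-2.2 -1.2 -1.6  0.4 -0.9 -1.2 -2.  -0.8 -0.1 -2.2 -1.2 -2.8  0.2 -1.2
 -1.6 -2.2]
bar scene [[0.681 0.064 0.026]
 [0.513 0.02  0.026]] [0.129 0.125]
bar side [[0.507 0.006 0.026]
 [0.671 0.051 0.026]] [0.137 0.139]
jar [[ 0.727 -0.083  0.09 ]]
plug [[0.369 0.045 0.03 ]]
jar side [[ 0.721 -0.093  0.09 ]]
moulds [[ 0.706 -0.17   0.035]
 [ 0.713 -0.388  0.035]
 [ 0.751  0.001  0.035]
 [ 0.702  0.139  0.035]
 [ 0.667  0.28   0.035]]
```

Call:
jog_arm --commands '[[[1, 0, 0, 0, -0.11], [1, 0, 0, 0, -0.11], [1, 0, 0, 0, -0.11], [1, 0, 0, 0, -0.11], [1, 0, 0, 0, -0.11], [1, 0, -30, 6, 0], [1, 0, -37, 7, 0], [1, 0, -37, 7, 0], [1, 0, -37, 7, 0], [1, 0, -37, 7, 0], [1, 0, -37, 7, 0], [1, 0, -37, 7, 0], [1, 0, -37, 7, 0], [1, 0, -37, 7, 0], [1, 0, -37, 7, 0], [1, 0, -37, 7, 0], [1, 0, -37, 7, 0], [1, 0, -37, 7, 0], [1, 0, -37, 7, 0], [1, 0, -37, 7, 0]]]'

```text
time_s: 1.82
position: [0.4527, 0.0652, 0.2424]
orientation: [-0.031, 0.706, 0.031, 0.707]
contact_force: [1.0, 1.1, 0.8]
opening: 0.0853
```

Call:
jog_arm --commands '[[[1, 0, -37, 7, 0], [1, 0, -37, 7, 0], [1, 0, -37, 7, 0], [1, 0, -37, 7, 0], [1, 0, -37, 7, 0], [1, 0, -8, 4, 0], [1, 0, 0, 0, 0], [1, 0, 0, 0, 0]]]'

```text
time_s: 2.48
position: [0.5081, -0.122, 0.242]
orientation: [-0.03, 0.707, 0.03, 0.706]
contact_force: [-0.3, 0.8, -0.8]
opening: 0.0854
```

```bash
cat > st.py <<'E'
from h import *
def st():
    s=ctrl.read_state();M=R.from_quat(s["orientation"]).as_matrix()
    print("t",round(s["time_s"],2),"p",s["position"].round(4),"zyaw",round(np.arctan2(M[1,2],M[0,2]),4),"xax",M[:,0].round(4),"F",s["contact_force"].round(2),"M",s["moment"].round(2),"op",round(s["opening"],4))
    return s
if __name__=="__main__": st()
E
python3 - <<'E'
from st import *
import pickle
st();c=cam("wrist");save(c,"w1.png");pickle.dump(c,open("w1.pkl","wb"))
E
```

```text
t 2.48 p [ 0.5081 -0.122   0.242 ] zyaw 0.086 xax [-8.e-04 -1.e-04 -1.e+00] F [-0.26  0.79 -0.82] M [ 0.05  0.02 -0.03] op 0.0854
```

View pics/w1.png

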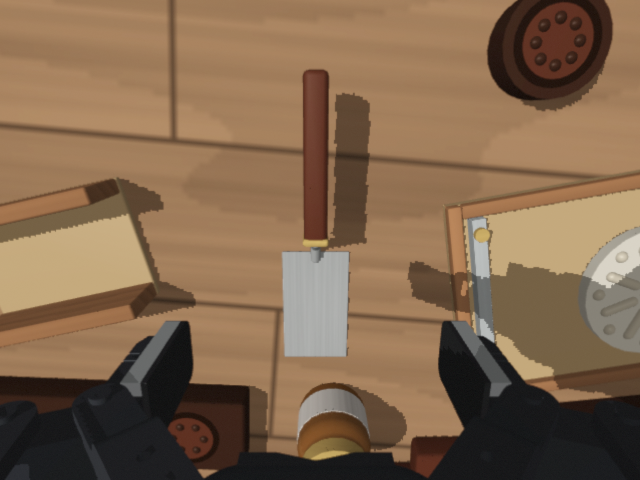

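The wrist view shows the handle along column 316 (rows 70–240) and the blade at (283–349, 251–356). The stop bar is near column 482, and the jar is just beyond the blade tip.

```bash
python3 - <<'E'
from h import *
import pickle
c=pickle.load(open("w1.pkl","rb"))
h=p2w(c,[(316,72),(316,236)],.068);b=p2w(c,[(283,252),(349,251),(285,356),(348,356)],.003)
print(h.round(4),b.round(4),"blade ctr",b.mean(0).round(4))
d=h[1]-h[0];print("yaw handle",np.arctan2(d[1],d[0]),"len",np.linalg.norm(d))
d=b[2:].mean(0)-b[:2].mean(0);print("yaw blade",np.arctan2(d[1],d[0]),np.linalg.norm(d))
print("bar",p2w(c,[(488,218),(494,340)],.026).round(4),"corner",p2w(c,[(449,208)],.02).round(4))
E
```

```text
[[ 0.4063 -0.1311  0.068 ]
 [ 0.5203 -0.1212  0.068 ]] [[ 0.5568 -0.1485  0.003 ]
 [ 0.5505 -0.0879  0.003 ]
 [ 0.6656 -0.1395  0.003 ]
 [ 0.6601 -0.0768  0.003 ]] blade ctr [ 0.6083 -0.1132  0.003 ]
yaw handle 0.08715293617469923 len 0.11445167370691553
yaw blade 0.09179438354637412 0.10971818508853948
bar [[0.504  0.023  0.026 ]
 [0.6175 0.0523 0.026 ]] corner [[ 0.4995 -0.0092  0.02  ]]
```

Call:
jog_arm --commands '[[[1, 25, 0, 3, 0], [1, 35, 0, 0, 0], [1, 35, 0, 0, 0], [1, 35, 0, 0, 0], [1, 30, 0, 0, 0], [1, 20, 0, 0, 0], [1, 10, 0, 0, 0], [1, 5, 0, 0, 0], [1, 0, 0, 0, 0], [0, 0, 0, 0, 0], [0, 0, 0, 0, 0], [0, 0, 0, 0, 0], [0, 0, 0, 0, 0], [0, 0, 0, 0, 0], [0, 0, 0, 0, 0], [0, 0, 0, 0, 0], [0, 0, 0, 0, 0], [0, 0, 0, 0, 0]]]'

```text
time_s: 4.03
position: [0.5115, -0.1216, 0.0477]
orientation: [-0.031, 0.706, 0.031, 0.707]
contact_force: [-1.8, 0.6, 8.2]
opening: 0.0172
```

```bash
python3 st.py
```

```text
t 4.03 p [ 0.5115 -0.1216  0.0477] zyaw 0.087 xax [ 5.e-04  1.e-04 -1.e+00] F [-1.76  0.59  8.21] M [ 0.16  0.19 -0.06] op 0.0172
```

Call:
jog_arm --commands '[[[0, -8, 0, 0, 0], [0, -20, 0, 0, 0], [0, -28, 0, 0, 0], [0, -28, 0, 0, 0], [0, -20, 0, 0, 0], [0, -6, 0, 0, 0.05], [0, 0, 0, 0, 0.1], [0, 0, 0, 0, 0.11], [0, 0, 0, 0, 0.11], [0, 0, 0, 0, 0.11], [0, 0, 0, 0, 0.11], [0, 0, 0, 0, 0.11], [0, 0, 0, 0, 0.11], [0, 0, 0, 0, 0.11], [0, 0, 0, 0, 0.11], [0, 0, 0, 0, 0.11], [0, 0, 0, 0, 0.11], [0, 0, 0, 0, 0.1], [0, 0, 0, 0, 0.03], [0, 0, 0, 0, 0]]]'

```text
time_s: 5.7
position: [0.5111, -0.1213, 0.1575]
orientation: [0.426, 0.564, -0.426, 0.564]
contact_force: [0.5, 0.2, -2.2]
opening: 0.0169
```

```bash
python3 - <<'E'
from st import *
s=st();p=s["position"];M=R.from_quat(s["orientation"]).as_matrix();y=np.arctan2(M[1,2],M[0,2])
T=np.array([.4944,.4133,.158]);print("yaw left",-1.293-y,"shift mm",(M.T@(T-p)*1000).round(1))
E
```

```text
t 5.7 p [ 0.5111 -0.1213  0.1575] zyaw -1.2944 xax [-5.e-04  1.e-04 -1.e+00] F [ 0.54  0.22 -2.23] M [0.18 0.03 0.04] op 0.0169
yaw left 0.001408476974228412 shift mm [-4.000e-01  1.299e+02 -5.189e+02]
```

Call:
jog_arm --commands '[[[0, 0, 3, -12, 0], [0, 0, 6, -24, 0], [0, 0, 9, -35, 0], [0, 0, 9, -36, 0], [0, 0, 9, -36, 0], [0, 0, 9, -36, 0], [0, 0, 9, -36, 0], [0, 0, 9, -36, 0], [0, 0, 9, -36, 0], [0, 0, 9, -36, 0], [0, 0, 9, -36, 0], [0, 0, 9, -36, 0], [0, 0, 9, -36, 0], [0, 0, 9, -36, 0], [0, 0, 7, -30, 0], [0, 0, 4, -16, 0], [0, 0, 1, -6, 0], [0, 0, 0, 0, 0], [0, 0, 0, 0, 0]]]'

```text
time_s: 7.28
position: [0.4932, 0.4116, 0.1573]
orientation: [0.426, 0.564, -0.426, 0.565]
contact_force: [0.3, 0.2, -2.8]
opening: 0.0173
```

```bash
python3 - <<'E'
from st import *
import pickle
st();A=[]
for n,(x,y,w,h) in dict(scene=(320,220,200,150),side=(230,120,200,150)).items():
    c=cam(n);save(c,n+"2.png");pickle.dump(c,open(n+"2.pkl","wb"))
    A.append(cv2.resize(c["color"][y:y+h,x:x+w,::-1],None,fx=2,fy=2,interpolation=cv2.INTER_CUBIC))
c=cam("wrist");pickle.dump(c,open("w2.pkl","wb"));A2=cv2.resize(c["color"][:,:,::-1],(400,300))
im=np.zeros((600,800,3),np.uint8);im[:300,:400]=A[0];im[:300,400:]=A[1];im[300:,:400]=A2;cv2.imwrite("pics/m2.png",im)
E
```

```text
t 7.28 p [0.4932 0.4116 0.1573] zyaw -1.2931 xax [-2.e-04 -8.e-04 -1.e+00] F [ 0.3   0.17 -2.76] M [ 0.06  0.06 -0.05] op 0.0173
```

View pics/m2.png

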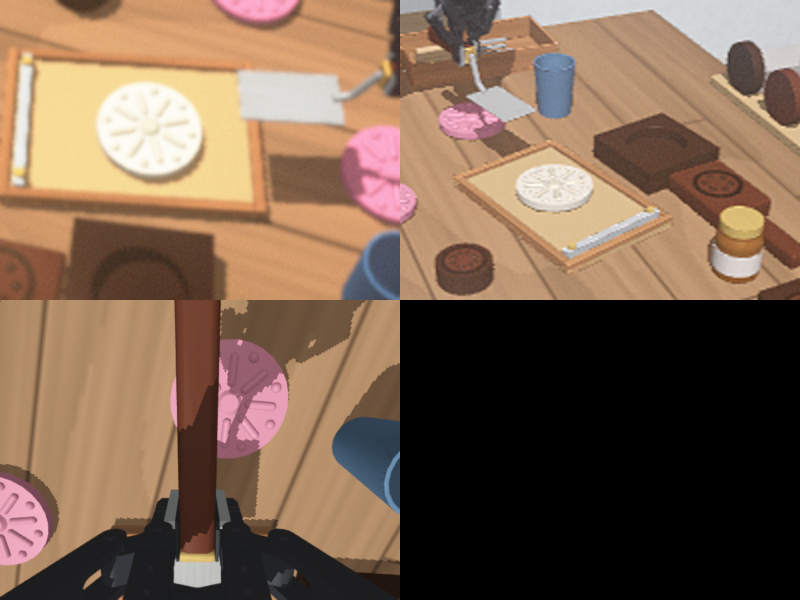

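The views show the blade level and above the tray's −x end, at crop (240–345, 72–124). The cast is undisturbed at crop (150,130), and there is a pink disc and a cup by the gripper. Next I check blade pitch, alignment and cup clearance.

```bash
python3 - <<'E'
from h import *
import pickle
from scipy.optimize import least_squares
sc,si=[pickle.load(open(n+"2.pkl","rb")) for n in("scene","side")]
pos=np.array([.4932,.4116,.1573]);yaw=-1.2931
L=np.array([(55,31,3),(55,-31,3),(-55,31,3),(-55,-31,3)])/1000.
a=np.array([(240,117),(239,72),(345,124),(337,78)])/2+[320,220]
b=np.array([(535,117),(497,122),(500,86),(468,100)])/2+[230-200,120]
def P(q):
    M=R.from_euler("ZY",[q[3],q[4]]).as_matrix(); return L@M.T+q[:3]
r=lambda q:np.r_[(w2p(sc,P(q))-a).ravel(),(P(q)[0,2]-P(q)[0,2])]
g=np.r_[pos[:2]+.098*np.array([np.cos(yaw),np.sin(yaw)]),.1096,yaw,0]
print("nominal",g.round(4),"scene res",(w2p(sc,P(g))-a).round(1).tolist(),"side res",(w2p(si,P(g))-b).round(1).tolist())
f=least_squares(r,g).x;print("fit scene",f.round(4))
for n,c,px,of in(("scene",sc,(150,128),(320,220)),("side",si,(555-400,184),(230,120))):
    w=p2w(c,np.array([px])/2+of,.031)[0];print("cast",n,w.round(4))
    d=w[:2]-g[:2];print(" rel spat x,y",d@[np.cos(yaw),np.sin(yaw)],d@[-np.sin(yaw),np.cos(yaw)])
print("cup",p2w(sc,[(520,345)],.1).round(3),p2w(si,np.array([(154,60)])/2+[230,120],.1).round(3))
E
```

```text
nominal [ 0.5201  0.3174  0.1096 -1.2931  0.    ] scene res [[-0.1, 0.3], [-1.9, -1.7], [-0.8, -0.4], [-0.8, -1.9]] side res [[0.6, -4.3], [3.6, -1.1], [-1.8, -1.0], [-1.5, -2.8]]
fit scene [ 0.5039  0.3232  0.0841 -1.3372  0.0561]
cast scene [0.5605 0.1848 0.031 ]
 rel spat x,y 0.1385698772465394 0.002577645139058643
cast side [0.5566 0.1733 0.031 ]
 rel spat x,y 0.1485484855508098 -0.0043308164645771766
cup [[0.653 0.456 0.1  ]] [[0.67  0.458 0.1  ]]
```

Call:
jog_arm --commands '[[[0, 12, 1, 0, 0], [0, 22, 1, 0, 0], [0, 25, 0, 0, 0], [0, 18, 0, 0, 0], [0, 8, 0, 0, 0], [0, 2, 0, 0, 0], [0, 0, 0, 0, 0], [0, 0, 0, 0, 0]]]'

```text
time_s: 8.1
position: [0.4955, 0.4136, 0.0712]
orientation: [0.426, 0.564, -0.426, 0.564]
contact_force: [0.1, -0.3, -2.3]
opening: 0.0173
```

Call:
jog_arm --commands '[[[0, 0, 0, 4, 0], [0, 0, 0, 6, 0], [0, 0, 0, 6, 0], [0, 0, 0, 5, 0], [0, 0, 0, 3, 0], [0, 0, 0, 3, 0], [0, 0, 0, 4, 0], [0, 0, 0, 5, 0], [0, 0, 0, 5, 0], [0, 0, 0, 5, 0], [0, 0, 0, 5, 0], [0, 0, 0, 5, 0], [0, 0, 0, 5, 0], [0, 0, 0, 5, 0], [0, 0, 0, 5, 0], [0, 0, 0, 5, 0], [0, 0, 0, 5, 0], [0, 0, 0, 4, 0], [0, 0, 0, 3, 0], [0, 0, 0, 2, 0]]]'

```text
time_s: 9.77
position: [0.5197, 0.3265, 0.0703]
orientation: [0.426, 0.564, -0.426, 0.564]
contact_force: [0.3, 2.5, -1.0]
opening: 0.0174
```

```bash
python3 - <<'E'
from st import *
import pickle
st();A=[]
for n,(x,y,w,h) in dict(scene=(310,220,200,150),side=(230,150,200,150)).items():
    c=cam(n);pickle.dump(c,open(n+"3.pkl","wb"))
    A.append(cv2.resize(c["color"][y:y+h,x:x+w,::-1],None,fx=2,fy=2,interpolation=cv2.INTER_CUBIC) if 0 else cv2.resize(c["color"][y:y+h,x:x+w,::-1],(400,300),interpolation=cv2.INTER_CUBIC))
cv2.imwrite("pics/m3.png",np.hstack(A))
E
```

```text
t 9.77 p [0.5197 0.3265 0.0703] zyaw -1.2932 xax [-1.e-04 -1.e-04 -1.e+00] F [ 0.26  2.5  -1.02] M [ 0.42  0.14 -0.05] op 0.0174
```

View pics/m3.png

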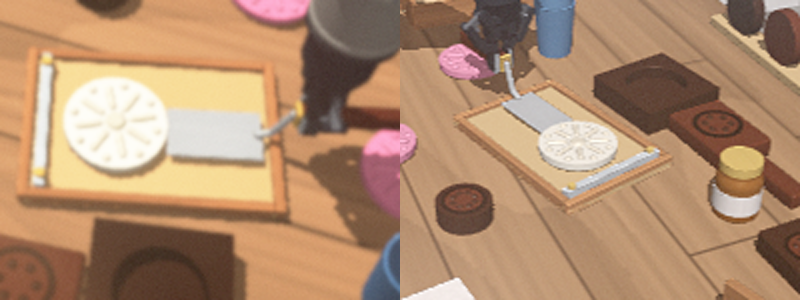

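```bash
python3 - <<'E'
from h import *
import pickle
sc=pickle.load(open("scene3.pkl","rb"));yaw=-1.2932
f=lambda p,z:p2w(sc,np.array(p)/2+[310,220],z)
im=sc["color"].astype(int);m=(im.min(2)>205).astype(np.uint8);m[:,:335]=0;m[:,400:]=0;m[:240]=0;m[320:]=0
n,l,s,ce=cv2.connectedComponentsWithStats(m);k=1+s[1:,4].argmax();print("cast blob",s[k],ce[k])
c=p2w(sc,[ce[k]],.028)[0]; c2=f([(117,123)],.031)[0]
b=f([(168,108),(170,155)],.0255)
o=np.array([.5197,.3265])+.098*np.array([np.cos(yaw),np.sin(yaw)])
for w in(c,c2,*b):
    d=w[:2]-o;print(w.round(4),"rel",(d@[np.cos(yaw),np.sin(yaw)]).round(4),(d@[-np.sin(yaw),np.cos(yaw)]).round(4))
E
```

```text
cast blob [ 342  259   58   45 1940] [369.36907216 281.10824742]
[0.5712 0.1268 0.028 ] rel 0.1082 -0.0052
[0.5746 0.1254 0.031 ] rel 0.1104 -0.0023
[0.5319 0.1758 0.0255] rel 0.0503 -0.0295
[0.5914 0.1935 0.0255] rel 0.0495 0.0325
```

Call:
jog_arm --commands '[[[0, 0, 0, 2, 0], [0, 0, 0, 3, 0], [0, 0, 0, 2, 0], [0, 0, 0, 1, 0], [0, 0, 0, 0, 0]]]'

```text
time_s: 10.28
position: [0.5219, 0.3189, 0.0703]
orientation: [0.426, 0.564, -0.426, 0.564]
contact_force: [-0.9, -0.5, -3.4]
opening: 0.0173
```

Call:
jog_arm --commands '[[[0, 0, 0, -3, 0], [0, 0, -2, -1, 0], [0, 0, -2, 0, 0], [0, 3, 0, 0, 0], [0, 3, 0, 0, 0], [0, 2, 0, 0, 0], [0, 1.5, 0, 0, 0], [0, 0, 0, 0, 0], [0, 0, 0, 0, 0]]]'

```text
time_s: 11.03
position: [0.5168, 0.3219, 0.0606]
orientation: [0.426, 0.564, -0.426, 0.564]
contact_force: [-0.2, 0.7, -2.3]
opening: 0.0169
```

```bash
python3 st.py
```

```text
t 11.03 p [0.5168 0.3219 0.0606] zyaw -1.293 xax [-2.e-04 -3.e-04 -1.e+00] F [-0.17  0.69 -2.31] M [0.12 0.07 0.01] op 0.0169
```

Call:
jog_arm --commands '[[[0, 0.5, 0, 0, 0], [0, 0.5, 0, 0, 0], [0, 0.3, 0, 0, 0], [0, 0, 0, 0, 0]]]'

```text
time_s: 11.37
position: [0.5169, 0.3222, 0.0598]
orientation: [0.426, 0.565, -0.426, 0.564]
contact_force: [-2.2, 0.0, 5.1]
opening: 0.0171
```

```bash
python3 st.py
```

```text
t 11.37 p [0.5169 0.3222 0.0598] zyaw -1.2928 xax [ 1.e-04  4.e-04 -1.e+00] F [-2.23  0.    5.08] M [-0.16  0.34 -0.06] op 0.0171
```

Call:
jog_arm --commands '[[[0, -0.3, 0, 0, 0], [0, 0, 0, 2, 0], [0, 0, 0, 2, 0], [0, 0, 0, 2, 0], [0, 0, 0, 2, 0], [0, 0, 0, 2, 0], [0, 0, 0, 2, 0]]]'

```text
time_s: 11.95
position: [0.5202, 0.3106, 0.0599]
orientation: [0.426, 0.565, -0.426, 0.564]
contact_force: [-1.1, 3.3, 3.3]
opening: 0.0172
```

Call:
jog_arm --commands '[[[0, 0, 0, 1.5, 0], [0, 0, 0, 1.5, 0], [0, 0, 0, 1.5, 0]]]'

```text
time_s: 12.2
position: [0.5214, 0.3063, 0.0599]
orientation: [0.426, 0.565, -0.426, 0.564]
contact_force: [-1.3, 6.4, 3.9]
opening: 0.0171
```

Call:
jog_arm --commands '[[[0, 0, 0, 1.5, 0], [0, 0, 0, 1.5, 0], [0, 0, 0, 1.5, 0]]]'

```text
time_s: 12.45
position: [0.5226, 0.3021, 0.0599]
orientation: [0.426, 0.565, -0.426, 0.564]
contact_force: [-1.2, 6.3, 3.8]
opening: 0.0172
```

Call:
jog_arm --commands '[[[0, 0, 0, 1.5, 0], [0, 0, 0, 1.5, 0], [0, 0, 0, 1.5, 0]]]'

```text
time_s: 12.7
position: [0.5239, 0.2979, 0.0599]
orientation: [0.426, 0.565, -0.426, 0.564]
contact_force: [-1.9, 5.5, 3.8]
opening: 0.0171
```

Call:
jog_arm --commands '[[[0, 0, 0, 2, 0], [0, 0, 0, 2, 0], [0, 0, 0, 2, 0], [0, 0, 0, 2, 0], [0, 0, 0, 2, 0]]]'

```text
time_s: 13.12
position: [0.5266, 0.2881, 0.0599]
orientation: [0.426, 0.565, -0.426, 0.564]
contact_force: [-1.6, 5.0, 4.7]
opening: 0.0169
```

Call:
jog_arm --commands '[[[0, 0, 0, 2, 0], [0, 0, 0, 2, 0], [0, 0, 0, 2, 0], [0, 0, 0, 2, 0], [0, 0, 0, 2, 0]]]'

```text
time_s: 13.53
position: [0.5293, 0.2785, 0.0599]
orientation: [0.426, 0.565, -0.426, 0.564]
contact_force: [-2.5, 4.8, 5.0]
opening: 0.0171
```

```bash
python3 - <<'E'
from st import *
import pickle
st();A=[]
for n,(x,y,w,h) in dict(scene=(310,220,200,150),side=(230,150,200,150)).items():
    c=cam(n);pickle.dump(c,open(n+"4.pkl","wb"))
    A.append(cv2.resize(c["color"][y:y+h,x:x+w,::-1],(400,300),interpolation=cv2.INTER_CUBIC))
cv2.imwrite("pics/m4.png",np.hstack(A))
E
```

```text
t 13.53 p [0.5293 0.2785 0.0599] zyaw -1.2925 xax [ 1.e-04  5.e-04 -1.e+00] F [-2.48  4.8   4.97] M [1.16 0.17 0.06] op 0.0171
```

View pics/m4.png

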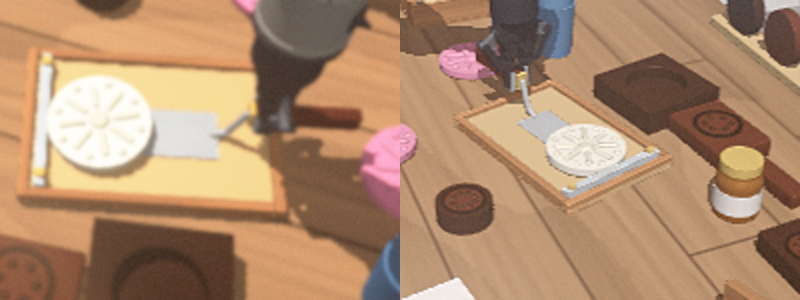

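Call:
jog_arm --commands '[[[0, 0, 0, 2.5, 0], [0, 0, 0, 2.5, 0], [0, 0, 0, 2.5, 0], [0, 0, 0, 2.5, 0], [0, 0, 0, 2.5, 0], [0, 0, 0, 2.5, 0], [0, 0, 0, 2.5, 0], [0, 0, 0, 2.5, 0]]]'

```text
time_s: 14.3
position: [0.5348, 0.2595, 0.0599]
orientation: [0.426, 0.565, -0.426, 0.564]
contact_force: [-2.3, 6.0, 5.1]
opening: 0.0179
```

Call:
jog_arm --commands '[[[0, 0, 0, 2.5, 0], [0, 0, 0, 2.5, 0], [0, 0, 0, 2.5, 0], [0, 0, 0, 2.5, 0], [0, 0, 0, 2.5, 0], [0, 0, 0, 2.5, 0], [0, 0, 0, 2.5, 0], [0, 0, 0, 2.5, 0]]]'

```text
time_s: 14.97
position: [0.5402, 0.2404, 0.0599]
orientation: [0.426, 0.565, -0.426, 0.564]
contact_force: [-2.3, 7.2, 5.0]
opening: 0.0173
```

Call:
jog_arm --commands '[[[0, 0, 0, 2.5, 0], [0, 0, 0, 2.5, 0], [0, 0, 0, 2.5, 0], [0, 0, 0, 2.5, 0], [0, 0, 0, 2.5, 0], [0, 0, 0, 2.5, 0], [0, 0, 0, 0, 0]]]'

```text
time_s: 15.55
position: [0.5444, 0.2252, 0.0599]
orientation: [0.426, 0.564, -0.426, 0.564]
contact_force: [-0.1, 3.7, 5.2]
opening: 0.0175
```

```bash
cat > look.py <<'E'
from st import *
import pickle,sys
k=sys.argv[1];st();A=[]
for n,v in zip(("scene","side"),sys.argv[2:4]):
    x,y,w,h=map(int,v.split(","));c=cam(n);pickle.dump(c,open(n+k+".pkl","wb"))
    A.append(cv2.resize(c["color"][y:y+h,x:x+w,::-1],(400,400*h//w),interpolation=cv2.INTER_CUBIC))
cv2.imwrite(f"pics/m{k}.png",np.hstack(A))
E
python3 look.py 5 340,220,140,105 270,170,140,105
```

```text
t 15.55 p [0.5444 0.2252 0.0599] zyaw -1.2929 xax [-0.e+00  2.e-04 -1.e+00] F [-0.1   3.65  5.23] M [0.76 0.03 0.11] op 0.0175
```

View pics/m5.png

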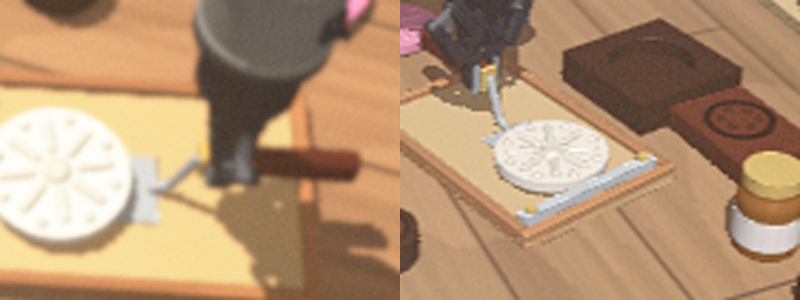

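The blade is almost fully under the cast, with about 20 mm showing (scene crop columns 133–157). The cast sits against the bar with its centre at crop (60,172).

Call:
jog_arm --commands '[[[0, 0, 0, 2, 0], [0, 0, 0, 2, 0], [0, 0, 0, 2, 0], [0, 0, 0, 2, 0], [0, 0, 0, 1, 0], [0, 0, 0, 0, 0]]]'

```text
time_s: 16.15
position: [0.5469, 0.2168, 0.0599]
orientation: [0.426, 0.564, -0.426, 0.564]
contact_force: [-1.0, 4.7, 5.7]
opening: 0.0174
```

```bash
python3 - <<'E'
from st import *
import pickle
st()
sc=pickle.load(open("scene5.pkl","rb"));yaw=-1.293;k=140/400
o=np.array([.5444,.2252])+.098*np.array([np.cos(yaw),np.sin(yaw)])
f=lambda p,z:p2w(sc,np.array([p])*k+[340,220],z)[0]
for w in(f((60,171),.035),f((133,172),.031),f((157,222),.015),f((156,158),.015)):
    d=w[:2]-o;print(w.round(4),"rel",(d@[np.cos(yaw),np.sin(yaw)]).round(4),(d@[-np.sin(yaw),np.cos(yaw)]).round(4))
E
```

```text
t 16.15 p [0.5469 0.2168 0.0599] zyaw -1.2928 xax [ 0.e+00  3.e-04 -1.e+00] F [-0.96  4.72  5.68] M [0.94 0.11 0.04] op 0.0174
[0.5785 0.1082 0.035 ] rel 0.0238 0.0007
[0.5573 0.1638 0.031 ] rel -0.0354 -0.0044
[0.5861 0.1935 0.015 ] rel -0.0561 0.0314
[0.5284 0.1777 0.015 ] rel -0.0567 -0.0284
```

Call:
jog_arm --commands '[[[0, -1, 0, 0, 0], [0, -1.5, 0, -0.5, 0], [0, -2, 0, -0.5, 0], [0, -2, 0, -0.5, 0], [0, -3, 0, -0.5, 0], [0, -4, 0, 0, 0], [0, -5, 0, 0, 0], [0, -5, 0, 0, 0], [0, -6, 0, 0, 0], [0, -6, 0, 0, 0], [0, -6, 0, 0, 0], [0, -6, 0, 0, 0], [0, -6, 0, 0, 0], [0, -6, 0, 0, 0], [0, -6, 0, 0, 0], [0, -6, 0, 0, 0], [0, -5, 0, 0, 0], [0, -3, 0, 0, 0], [0, -1, 0, 0, 0], [0, 0, 0, 0, 0]]]'

```text
time_s: 17.82
position: [0.5463, 0.2186, 0.1405]
orientation: [0.426, 0.564, -0.426, 0.564]
contact_force: [0.5, -0.4, -4.9]
opening: 0.017
```

```bash
python3 look.py 6 340,180,140,140 270,120,140,140
```

```text
t 17.82 p [0.5463 0.2186 0.1405] zyaw -1.2929 xax [ 1.e-04  1.e-04 -1.e+00] F [ 0.49 -0.43 -4.92] M [0.35 0.07 0.03] op 0.017
```

View pics/m6.png

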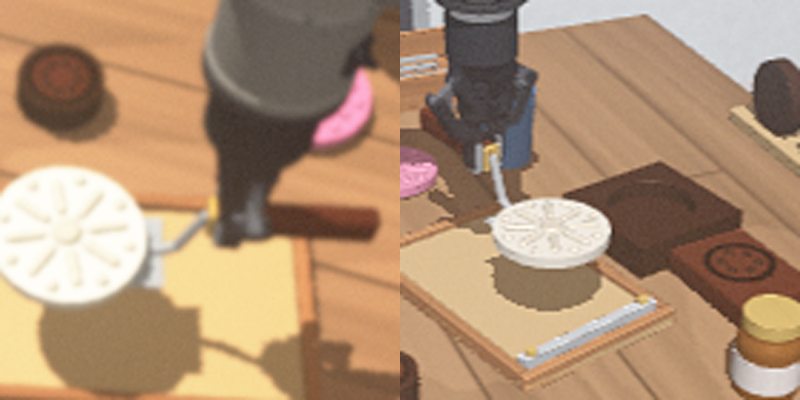

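Call:
jog_arm --commands '[[[0, 0, -1, 4, 0], [0, 0, -2.5, 8, 0], [0, 0, -3.5, 12, 0], [0, 0, -4.5, 16, 0], [0, 0, -6, 20, 0], [0, 0, -6.6, 23, 0], [0, 0, -6.6, 23, 0], [0, 0, -6.6, 23, 0], [0, 0, -6.6, 23, 0], [0, 0, -6.6, 23, 0], [0, 0, -6.6, 23, 0], [0, 0, -6.6, 23, 0], [0, 0, -6.6, 23, 0], [0, 0, -6.6, 23, 0], [0, 0, -6.6, 23, 0], [0, 0, -6.6, 23, 0], [0, 0, -6.6, 23, 0], [0, 0, -6.6, 23, 0], [0, 0, -6.6, 23, 0], [0, 0, -6, 20, 0]]]'

```text
time_s: 19.58
position: [0.5439, -0.2027, 0.1404]
orientation: [0.426, 0.564, -0.427, 0.564]
contact_force: [-0.2, 0.1, -4.5]
opening: 0.0169
```

Call:
jog_arm --commands '[[[0, 0, -4.5, 16, 0], [0, 0, -3.5, 11, 0], [0, 0, -2.5, 8, 0], [0, 0, -1, 4, 0], [0, 0, 0, 0, 0], [0, 0, 0, 0, 0]]]'

```text
time_s: 20.08
position: [0.5448, -0.2397, 0.1402]
orientation: [0.426, 0.565, -0.426, 0.564]
contact_force: [-0.4, 0.2, -4.2]
opening: 0.0169
```

```bash
python3 look.py 7 130,150,140,140 330,240,140,140
```

```text
t 20.08 p [ 0.5448 -0.2397  0.1402] zyaw -1.2924 xax [-3.e-04  4.e-04 -1.e+00] F [-0.44  0.23 -4.21] M [0.36 0.14 0.04] op 0.0169
```

View pics/m7.png

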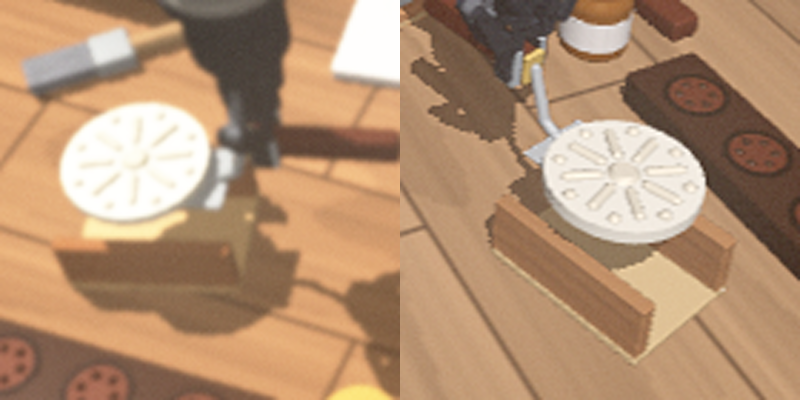

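The cast is over the rack, with its top centre at scene crop (137,158) and side crop (225,174). I compare that with the rack by numbers.

```bash
python3 - <<'E'
from st import *
import pickle
k=.35;yaw=-1.2885;u=np.array([np.cos(yaw),np.sin(yaw)]);v=np.array([-u[1],u[0]])
from fit import fit
r1=fit("rack scene only",[((75,49,60),(25,138)),((-75,49,60),(178,142)),((75,-49,60),(48,59)),((-75,-49,60),(198,65))],[],[.576,-.348,-1.2885])
r2=fit("rack side only",[],[((75,-49,60),(497,508)),((-75,-49,60),(347,389)),((75,49,60),(585,438)),((-75,49,60),(437,332))],[.576,-.348,-1.2885])
tcp=np.array([.5448,-.2397]);t=-1.2924
bl=tcp+.098*np.array([np.cos(t),np.sin(t)])
for n,px,of,r in(("scene",(137,158),(130,150),r1),("side",(225,174),(330,240),r2)):
    c=pickle.load(open(n+"7.pkl","rb"));w=p2w(c,np.array([px])*k+of,.1155)[0][:2]
    d=w-r[:2];print(n,w.round(4),"cast-rack x,y",(d@u).round(4),(d@v).round(4),"blade(kin)-rack",((bl-r[:2])@u).round(4),((bl-r[:2])@v).round(4),"cast-blade",((w-bl)@u).round(4),((w-bl)@v).round(4))
E
```

```text
rack scene only [ 0.5765 -0.3429 -1.273 ] res [-0.3 -0.   0.5  0.7  0.3 -0.2 -0.5 -0.5]
rack side only [ 0.5741 -0.3535 -1.2967] res [ 0.4  0.2 -0.7 -1.2  1.1  1.1 -0.7 -0.5]
scene [ 0.5767 -0.3465] cast-rack x,y 0.0035 -0.0008 blade(kin)-rack -0.01 -0.002 cast-blade 0.0135 0.0012
side [ 0.5728 -0.3589] cast-rack x,y 0.0048 -0.0027 blade(kin)-rack -0.0195 0.0032 cast-blade 0.0243 -0.006
```

Call:
jog_arm --commands '[[[0, 3, 0, -1, 0], [0, 6, 0.5, -1, 0], [0, 6, 0.5, -1, 0], [0, 6, 0, 0, 0], [0, 5, 0, 0, 0], [0, 3, 0, 0, 0], [0, 1.5, 0, 0, 0], [0, 1.5, 0, 0, 0], [0, 1, 0, 0, 0], [0, 1, 0, 0, 0], [0, 1, 0, 0, 0], [0, 1, 0, 0, 0], [0, 1, 0, 0, 0], [0, 2, 0, 0, 0], [0, 3, 0, 0, 0], [0, 3, 0, 0, 0], [0, 3, 0, 0, 0], [0, 3, 0, 0, 0], [0, 1, 0, 0, 0], [0, 0, 0, 0, 0]]]'

```text
time_s: 21.85
position: [0.5448, -0.2372, 0.0879]
orientation: [0.426, 0.565, -0.426, 0.564]
contact_force: [-0.0, 0.2, -2.0]
opening: 0.0168
```

Call:
jog_arm --commands '[[[0, 0, 0, 0, 0], [0, 0, 0, 0, 0], [0, 0, 0, 0, 0]]]'

```text
time_s: 22.1
position: [0.5451, -0.2373, 0.0885]
orientation: [0.426, 0.564, -0.426, 0.565]
contact_force: [-0.7, 0.5, -2.4]
opening: 0.017
```

```bash
python3 - <<'E'
from st import *
import pickle
st()
for n in("scene","side"):
    c=cam(n);pickle.dump(c,open(n+"8.pkl","wb"))
    x,y,w,h=(130,150,140,140) if n=="scene" else (330,240,140,140)
    m=(c["color"][y:y+h,x:x+w].astype(int).min(2)>195).astype(np.uint8)
    N,l,s,ce=cv2.connectedComponentsWithStats(m);k=1+s[1:,4].argmax()
    print(n,s[k],ce[k]+[x,y],p2w(c,[ce[k]+[x,y]],.077).round(4))
E
```

```text
t 22.1 p [ 0.5451 -0.2373  0.0885] zyaw -1.2928 xax [ 2.e-04 -1.e-04 -1.e+00] F [-0.68  0.45 -2.39] M [0.13 0.08 0.01] op 0.017
scene [  26   46   51   40 1584] [181.05871212 215.41224747] [[ 0.5774 -0.3484  0.077 ]]
side [  48   53   56   43 1663] [405.74924835 313.41250752] [[ 0.5721 -0.3571  0.077 ]]
```

Call:
jog_arm --commands '[[[0, 0, 0, -5, 0], [0, 0, 0, -10, 0], [0, 0, 0, -15, 0], [0, 0, 0, -15, 0], [0, 0, 0, -15, 0], [0, 0, 0, -15, 0], [0, 0, 0, -15, 0], [0, 0, 0, -15, 0], [0, 0, 0, -15, 0], [0, 0, 0, -15, 0], [0, 0, 0, -15, 0], [0, 0, 0, -8, 0], [0, 0, 0, -2, 0], [0, 10, 0, 0, 0], [0, 12, 0, 0, 0], [0, 10, 0, 0, 0], [0, 5, 0, 0, 0], [0, 2, 0, 0, 0], [0, 0, 0, 0, 0]]]'

```text
time_s: 23.78
position: [0.5006, -0.0841, 0.0486]
orientation: [0.426, 0.565, -0.427, 0.564]
contact_force: [1.1, -0.3, -2.3]
opening: 0.0171
```

```bash
python3 st.py
```

```text
t 23.78 p [ 0.5006 -0.0841  0.0486] zyaw -1.294 xax [-1.5e-03 -4.0e-04 -1.0e+00] F [ 1.06 -0.31 -2.3 ] M [ 0.11  0.03 -0.03] op 0.0171
```

Call:
jog_arm --commands '[[[0, 0.6, 0, 0, 0], [0, 0.3, 0, 0, 0], [0, 0, 0, 0, 0], [0.6, 0, 0, 0, 0], [0.6, 0, 0, 0, 0], [0.6, 0, 0, 0, 0], [0.6, 0, 0, 0, 0], [0.6, 0, 0, 0, 0], [0.6, 0, 0, 0, 0], [0.6, -8, 0, 0, 0], [0.6, -20, 0, 0, 0], [0.6, -35, 0, 0, 0], [0.6, -38, 0, 0, 0], [0.6, -38, 0, 0, 0], [0.6, -30, 0, 0, 0], [0.6, -15, 0, 0, 0], [0.6, 0, 0, 0, 0]]]'

```text
time_s: 25.2
position: [0.5024, -0.0837, 0.2361]
orientation: [0.428, 0.563, -0.424, 0.566]
contact_force: [1.3, -0.5, -0.6]
opening: 0.0513
```

```bash
python3 look.py 9 130,130,180,200 310,190,180,200
```

```text
t 25.2 p [ 0.5024 -0.0837  0.2361] zyaw -1.2931 xax [ 0.0051  0.0015 -1.    ] F [ 1.27 -0.48 -0.56] M [-0.03 -0.06 -0.  ] op 0.0513
```

View pics/m9.png

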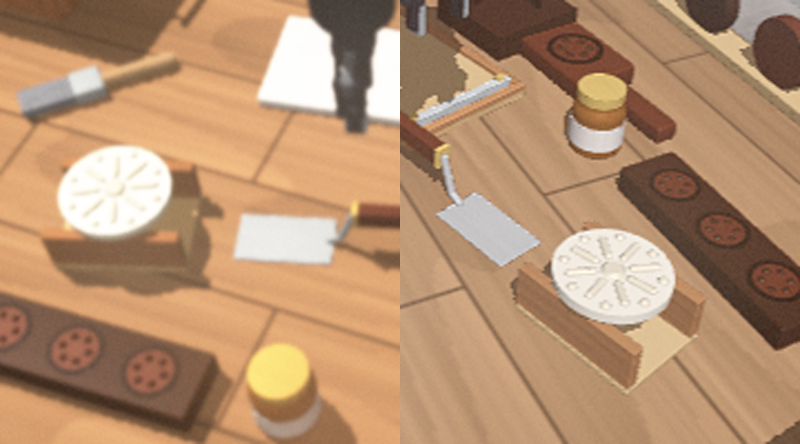

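The cast lies level on both rails, centred at scene crop (116,187) and side crop (214,270). The spatula lies flat on the table, clear of the rack. One numeric check comes before sign-off.

```bash
python3 - <<'E'
from st import *
import pickle
for n,px,of,r in(("scene",(116,187),(130,130),(.5765,-.3429)),("side",(214,269),(310,190),(.5741,-.3535))):
    c=pickle.load(open(n+"9.pkl","rb"));w=p2w(c,np.array([px])*.45+of,.080)[0][:2];d=w-r
    u=np.array([np.cos(-1.2885),np.sin(-1.2885)]);print(n,w.round(4),"x,y off",(d@u).round(4),(d@[-u[1],u[0]]).round(4))
E
```

```text
scene [ 0.5749 -0.3458] x,y off 0.0024 -0.0024
side [ 0.5751 -0.3538] x,y off 0.0006 0.0009
```

```bash
python3 -c "
from workcell import ctrl
print(ctrl.sign_off())"
```

```text
the job is handed in; nothing more can be done
None
```

The job is handed in. The cast is on the rack and the spatula is down on the table, at about 25 s of the 72 s allowed. Sign-off reports no verdict.

**What I did:** I gripped the spatula by its handle and pushed the cast against the stop bar with the blade's front edge. Then I lowered the blade to the tray floor and slid it under, lifted the cast about 80 mm, carried it over, and sank the blade between the rails. I drew the blade out the open end and laid the spatula flat. The highest wrist-force readings, taken at the end of each move, were about 8–9 N.

**Last checks:**
- **Cast:** it is about 3 mm or less from the rack's middle in both cameras, and looks level on both rails with the relief up.
- **Spatula:** it lies flat on its blade on the table, about 45 mm from the rack.
- **Bystanders:** those in the last view (bar and paddle moulds, jar, brush) looked undisturbed. The square mould was only partly in view. The plug and cup were not, but I saw no contact with either earlier.
- **Disagreement:** the scene and side cameras differ by up to about 10 mm in absolute position, likely calibration. I compared the cast with the rack within each view, where they agree to about 3 mm.

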